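# Put the spray glue away in its counter holster

## Robot

A 6-joint arm with a two-finger parallel gripper is mounted at the origin on the work surface. World frame = base frame: x ahead of the robot, y to its left, z up, the work surface at z = 0. Lengths are in m, angles in degrees, forces in N, time in s.
With the tool pointing down it reaches from about 0.275 to 0.825 m from the base axis. Payload 4.9 kg.
Tool frame: the origin (TCP) lies on the centre line of the jaws, within the pads' length; the fingertips stand 19 mm ahead of it and the grasp point (between the pads) is the TCP; x points along the fingers, z is the direction in which the jaws open and shut, and the axes are right-handed (so a half turn about x gives the same grasp; the last joint's range is limited). The gripper opens to 85 mm and grips with 20 to 120 N. Pads are 22 mm wide; open, the fingers measure 114 mm over their backs; the gripper's body (76 mm by 85 mm) begins 54 mm behind the grasp point. The pads swing forward as they close: fully open they stand 13 mm farther back than shut.
Start: joints at [64.217, 18.69, -11.035, 60.275, 0, 82.311], TCP at [0.171, 0.523, 0.215] pointing down, gripper open.
Joint ranges: [-152.03, 152.03], [-55.5, 102.48], [-74.3, 77.21], [-110.64, 120.58], [-84.22, 78.4], [-180, 180]. Speed limits (degrees/s): [147.25, 147.25, 180, 180, 180, 180].

## Interface

Orientations are given as a 3x3 rotation matrix whose columns are the frame's x, y, z axes.
In Python, from rig import manip, capture, camera_info, ticket gives the robot as it stands. The module is installed in compiled form; this text tells all that it offers.
- The arm moves only by the tool step_arm, never from a script. Its argument "targets" is a list of rows, each a list of 7 numbers: the finger opening in cm, from 0 to 8.54, then the shift along the tool's x, y, z in cm, then the turn, a rotation vector about the tool's x, y, z in rad. A call has 1 to 10 rows; each row is the pose to reach, as a shift and turn from the pose commanded when the call began, along the tool's axes at that moment; what a row does not reach only later rows make up. A row lasts 1/12 s, in which the tool goes at most 41.7 mm and 7.16 degrees, less where a joint would pass 70% of its speed; a pose out of reach is approached as far as the arm can. A call with a gripper value outside its range is refused whole. The fingers move at their own pace and stop on an object; "grip_force" is the grip in N (left out, the last holds). Time passes only in rows, so rows that repeat a pose let the fingers close. It gives the time, the measured TCP pose, the force and the opening at its end, in the units of the state.
- manip.sense(): the state, without advancing time (a new reading comes with each control period).
- capture(name): name is "scene" or "top"; returns the picture (400x640x3 uint8, red, green, blue); there is no depth.
- camera_info(name): a dict with "intrinsics" (3x3 intrinsics, pixels), "R" (3x3) and "t" (3): a world point X has camera coordinates R X + t. Camera axes: x right, y down, z forward; pixel columns grow to the right and rows downward; lengths in m; the calibration is good to about 2 mm. A picture is of the moment at which its call begins. camera_info takes no time and is no camera call.
- ticket.job_done(): hands the job in, once; it reports no verdict.
The state is a dict: "time": time; "qpos": joint angles; "qvel": joint speeds; "joint_efforts": joint torques, N m; "ee_pos": TCP position; "eef_rot": TCP orientation; "force": force on the tool from outside, world axes, zero at the start; "ft_torque": the same for the moment, N m; "gripper_width": opening from 0.0 (shut) to 1.0 (fully open).
Only numpy, scipy, OpenCV 4.12 (cv2) and the standard library are available. Lean on these libraries where they do the work, as an engineer would, in place of code of your own. Each camera call takes 0.05 s, during which the arm holds its last target.

## Task

Tidy the florist's counter: pick up the blue-capped spray can and slide it upright into the blue-collared holster tube until it stands on the tube's floor, then let go. Lower it in, do not drop it, and leave the red-capped can standing where it is.

Things in the scene. Friction and masses are not known exactly. Their poses are not given: they have to be found in the camera images.
- blue_can: the spray can to put away: a slim white aerosol can with a blue cap (top 34 mm) and a blue band low on its body, standing upright on the counter; a rigid cylinder 46 mm in diameter and 130 mm tall in all, about 0.16 kg, round so that its yaw does not matter. Origin at the centre of its underside, z up along its axis. In the tube its lower 59 mm are hidden, so hold it 85 to 110 mm above its underside
- blue_tube: the holster it goes into: a short white upright tube, open at the top, fixed to the counter, with a blue lip round its mouth and a blue band; 65 mm tall, straight bore 58 mm in diameter that flares over the top 12 mm to a mouth of about 72 mm (80 mm over the outside of the lip); its floor lies 6 mm above the counter; a flat dark foot 92 mm in diameter. Empty at the start. Origin at the centre of its underside on the counter, z up along the bore
- red_can: a can of the same shape and size with a red cap and red band, standing on the counter; to be left standing where it is. Origin at the centre of its underside, z up
- red_tube: a holster of the same shape with a red lip and red band, also fixed and empty; not the one to use. Origin at the centre of its underside, z up
There are look-alikes about, which are no part of the job. What is shaped like the blue_can but pink is not meant. What is shaped like the red_can but purple is not meant.

How it is judged (in metres and radians):
On the way:
1. the blue-capped can is lifted 70 mm off the counter (height (world z) of blue_can above 0.07 m), for 0.1 s.
At the end, for the whole second after the job is handed in: The blue-capped can stands released and at rest in the blue-collared tube: underside within 15 mm of the tube axis and under 14 mm above the counter (floor: 6 mm), cap up, upright within 10 degrees. The red-capped can is within 30 mm of its start, upright within 10 degrees (horizontal distance between blue_can and blue_tube below 0.015 m and z of blue_can in the frame of blue_tube below 0.014 m and angle between each of blue_can, red_can's own z axis and vertical below 0.18 rad and linear speed of blue_can below 0.03 m/s and distance of red_can from where it was at the start of the episode below 0.03 m); the robot touches nothing.
It fails at once if the blue-capped can is dropped (faster than 0.7 m/s with no finger on it, a fall of some 25 mm) (linear speed of blue_can above 0.7 m/s and contact force between blue_can and the fingers below 0.05 N).
It fails at once if the red-capped can is knocked over (angle between red_can's own z axis and vertical above 0.5 rad).
It also fails if it takes over 43 s, if anything falls off the work surface, if the arm or the gripper's body presses on something with over 40 N, if the wrist force passes 120 N, or if a joint passes its speed limit or range.

## Working session

There is one attempt and no reset: what is moved stays moved. The work goes in short steps, Python scripts to look and compute and a tool call to move; the robot and the scene stay as the last step left them, time stands still between calls to the robot, and variables do not carry over. Pictures are saved under pics/ and viewed, and the job is handed in when it is done.

Besides the shell and the picture viewer there is one more tool, called after "Emit:" as name(argument=value, ...), one argument or row to a line, values as JSON. step_arm: Moves the arm, as the interface text tells. Its arguments: {"type":"object","properties":{"targets":{"type":"array","items":{"type":"array","items":{"type":"number"}}},"grip_force":{"type":"number"}},"required":["targets"]}

```bash
mkdir -p pics
python3 - <<'E'
from rig import manip, capture, camera_info
import cv2
for n in("scene","top"):
    cv2.imwrite(f"pics/{n}0.png",capture(n)[:,:,::-1]); c=camera_info(n); print(n,c)
s=manip.sense();print(s["time"],s["ee_pos"],s["eef_rot"],s["gripper_width"])
E
```

```text
scene {'intrinsics': array([[433.88609259,   0.        , 320.95707962],
       [  0.        , 433.88609259, 197.52661586],
       [  0.        ,   0.        ,   1.        ]]), 'R': array([[ 0.34202911,  0.93962045, -0.0113795 ],
       [ 0.56046436, -0.21370355, -0.80013155],
       [-0.75425181,  0.26729047, -0.5997166 ]]), 't': array([-0.19619563, -0.26823126,  1.38751964])}
top {'intrinsics': array([[365.85578923,   0.        , 317.63339359],
       [  0.        , 365.85578923, 198.85263927],
       [  0.        ,   0.        ,   1.        ]]), 'R': array([[ 0.00581279, -0.99997949,  0.00268794],
       [-0.9924885 , -0.00609768, -0.12218592],
       [ 0.12219981, -0.00195751, -0.99250359]]), 't': array([0.00154461, 0.55087094, 0.69909516])}
0.1 [0.17055208 0.52231076 0.2144929 ] [[-6.89820604e-04 -9.50555301e-01  3.10554575e-01]
 [-1.40382657e-03  3.10555263e-01  9.50554290e-01]
 [-9.99998777e-01  2.19747170e-04 -1.54864221e-03]] 1.0003782445042355
```

View pics/scene0.png

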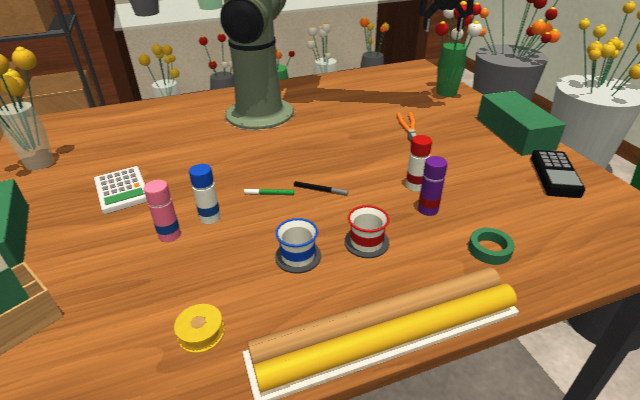

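View pics/top0.png

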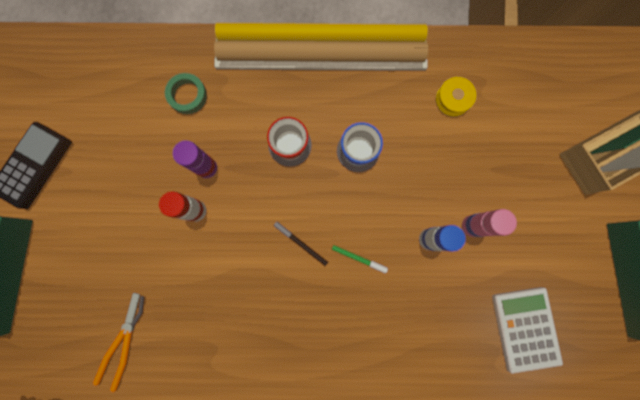

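Candidates in the scene view are the blue-capped white can at (204,194) and the pink can at (162,210), which also has a blue band. In the top view they are at (451,238) and (500,222). The white one with the blue cap fits. The tubes are blue-lipped at (297,243) scene / (361,145) top and red-lipped at (368,230) / (288,138). I'll confirm these in enlarged crops.

Run:
```python
import cv2,numpy as np
s=cv2.imread("pics/scene0.png");t=cv2.imread("pics/top0.png")
a=cv2.resize(s[155:280,140:340],(800,500),interpolation=cv2.INTER_CUBIC)
b=cv2.resize(t[110:260,330:530],(800,600),interpolation=cv2.INTER_CUBIC)
cv2.imwrite("pics/cs.png",a);cv2.imwrite("pics/ct.png",b)
```

```text
(no output)
```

View pics/cs.png

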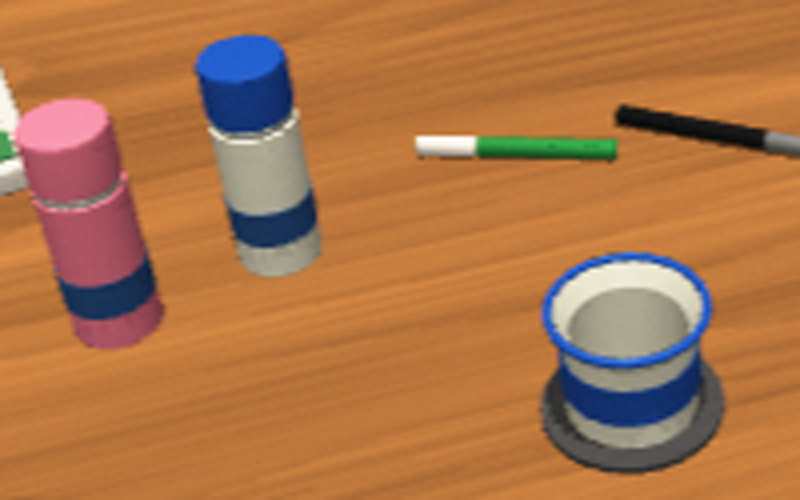

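View pics/ct.png

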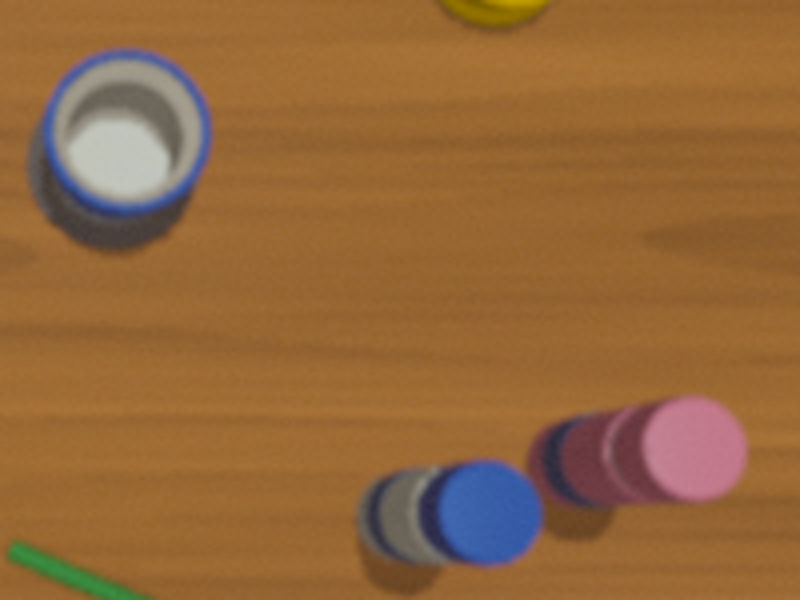

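The crops confirm it: white body with a blue cap. In the top view its cap top is at (452.5,238), the tube lip centre at (361.5,142.8) and the pink cap top at (503.2,222). In the scene view those are at (200.6,169.4), (296.9,232.4) and (156,186.3).

```bash
cat > h.py <<'E'
import numpy as np
from rig import camera_info
def ray(n,px,z):
    c=camera_info(n);K=c["intrinsics"];R=c["R"];t=c["t"]
    d=R.T@np.linalg.inv(K)@np.array([*px,1.]);o=-R.T@t
    return o+d*(z-o[2])/d[2]
def proj(n,X):
    c=camera_info(n);p=c["intrinsics"]@(c["R"]@np.array(X,float)+c["t"]);return p[:2]/p[2]
E
python3 - <<'E'
from h import *
for nm,z,pt,ps in (("can",.13,(452.5,238),(200.6,169.4)),("tube",.065,(361.5,142.8),(296.9,232.4)),("pink",.13,(503.2,222),(156,186.3)),
 ("redcan",.13,(173,204),(421,141.5)),("redtube",.065,(288,138),(368,219))):
    print(nm,ray("top",pt,z).round(4),ray("scene",ps,z).round(4))
# radius check
for nm,a,b,z in(("can diam",(439.7,238),(465.3,238),.13),("lip diam",(340.7,142.8),(382.7,142.8),.065)):
    print(nm,np.linalg.norm(ray("top",a,z)-ray("top",b,z)))
print("can base proj",proj("top",[*ray("top",(452.5,238),.13)[:2],0]),proj("scene",[*ray("scene",(200.6,169.4),.13)[:2],0]))
E
```

```text
can [ 0.4727 -0.227   0.13  ] [ 0.4751 -0.2256  0.13  ]
tube [ 0.6579 -0.0802  0.065 ] [ 0.66   -0.0796  0.065 ]
pink [ 0.5007 -0.3157  0.13  ] [ 0.505  -0.3151  0.13  ]
redcan [0.5285 0.2557 0.13  ] [0.5368 0.2536 0.13  ]
redtube [0.6666 0.0636 0.065 ] [0.6717 0.0642 0.065 ]
can diam 0.044005911050110695
lip diam 0.08212509717404419
can base proj [429.35328352 239.00396982] [210.94746984 218.24530764]
```

Both cameras agree to about 2 mm, and the measured diameters (44 and 82 mm) match 46 and 80. Can at (0.474,-0.226), tube at (0.659,-0.080). The pink can is 93 mm away toward −y, so I'll set the jaw axis at yaw ≈18°, perpendicular to that direction. First move: travel at the present height.

Emit:
step_arm(
  targets=[
    [8.5,0,-2.6,-3.1,0.094,0,0],
    [8.5,0,-5.2,-6.2,0.19,0,0],
    [8.5,0,-7.8,-9.3,0.28,0,0],
    [8.5,0,-10.4,-12.4,0.38,0,0],
    [8.5,0,-13,-15.5,0.47,0,0],
    [8.5,0,-15.6,-18.6,0.57,0,0],
    [8.5,0,-18.2,-21.7,0.66,0,0],
    [8.5,0,-20.8,-24.8,0.75,0,0],
    [8.5,0,-23.4,-27.9,0.85,0,0],
    [8.5,0,-26,-31,0.942,0,0],
  ],
  grip_force=40,
)

```text
time: 0.93
ee_pos: [0.3216, 0.1456, 0.2152]
eef_rot: [[0.0, -0.304, 0.953], [0.0, 0.953, 0.304], [-1.0, 0.0, 0.0]]
force: [0.2, 0.3, -0.9]
gripper_width: 0.994
```

```bash
cat >> h.py <<'E'
from rig import manip
def rel(target,yaw=None):
    s=manip.sense();R=np.array(s["eef_rot"]);p=np.array(s["ee_pos"])
    y=np.degrees(np.arctan2(R[1,2],R[0,2]))
    print("t",s["time"],"pos",p.round(4),"jaw yaw",y.round(2),"tilt",np.degrees(np.arccos(-R[2,0])).round(2),"F",np.round(s["force"],1),"w",round(s["gripper_width"],3),"q",np.round(s["qpos"],1))
    print("shift cm",(100*R.T@(np.array(target)-p)).round(2))
    if yaw is not None: print("turn x rad",np.radians(y-yaw).round(3))
E
python3 - <<'E'
from h import *
rel([.474,-.2263,.215],18)
E
```

```text
t 0.9333 pos [0.3216 0.1456 0.2152] jaw yaw 17.69 tilt 0.01 F [ 0.2  0.3 -0.9] w 0.994 q [ 12.3  -2.7 -36.5  56.2   0.   84.6]
shift cm [ 2.000e-02 -4.006e+01  3.220e+00]
turn x rad -0.005
```

Emit:
step_arm(
  targets=[
    [8.5,0,-4,0.3,0,0,0],
    [8.5,0,-8,0.6,0,0,0],
    [8.5,0,-12,1,0,0,0],
    [8.5,0,-16,1.3,0,0,0],
    [8.5,0,-20,1.6,0,0,0],
    [8.5,0,-24,1.9,0,0,0],
    [8.5,0,-28,2.2,0,0,0],
    [8.5,0,-32,2.6,0,0,0],
    [8.5,0,-36,2.9,0,0,0],
    [8.5,0,-40,3.2,0,0,0],
  ],
)

```text
time: 1.77
ee_pos: [0.4754, -0.2252, 0.2148]
eef_rot: [[-0.0, -0.307, 0.952], [0.001, 0.952, 0.307], [-1.0, 0.001, -0.0]]
force: [0.1, 1.3, -0.2]
gripper_width: 0.997
```

Emit:
step_arm(
  targets=[
    [8.5,0,0,0,0,0,0],
    [8.5,0,0,0,0,0,0],
    [8.5,0,0,0,0,0,0],
  ],
)

```text
time: 2.02
ee_pos: [0.4745, -0.2228, 0.2144]
eef_rot: [[-0.002, -0.307, 0.952], [0.002, 0.952, 0.307], [-1.0, 0.002, -0.001]]
force: [-0.2, 0.1, -1.1]
gripper_width: 0.995
```

Run:
```python
from h import *
from rig import capture
import cv2
rel([.474,-.2263,.1],18)
for n,(y,x) in (("scene",(100,100)),("top",(140,330))):
    i=capture(n)[y:y+150,x:x+200,::-1]; cv2.imwrite(f"pics/{n}1.png",cv2.resize(i,(800,600),interpolation=cv2.INTER_CUBIC))
```

```text
t 2.0167 pos [ 0.4745 -0.2228  0.2144] jaw yaw 17.91 tilt 0.13 F [-0.2  0.1 -1.1] w 0.995 q [-33.2  16.1 -14.8  59.2   0.   38.9]
shift cm [11.44 -0.35 -0.14]
turn x rad -0.002
```

View pics/scene1.png

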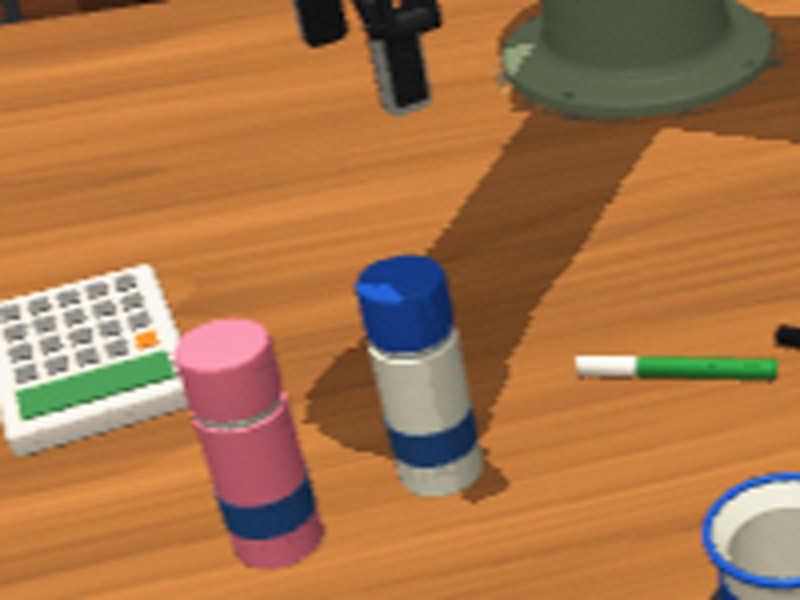

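View pics/top1.png

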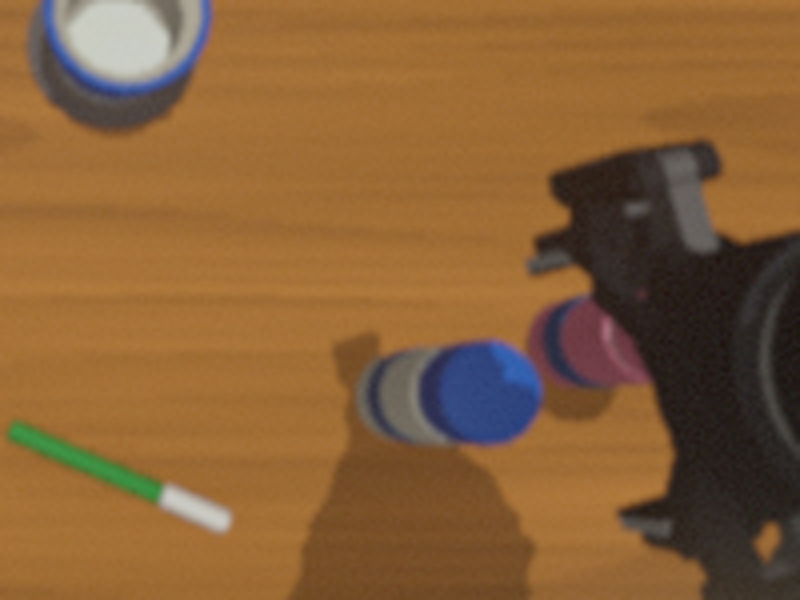

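The scene crop shows the fingers above the blue can, with one fingertip near (201,126). In the top view the fingertips are at about (470,205) and (491,270), and nothing has moved. I'll check this against the reported pose.

Run:
```python
from h import *
s=manip.sense();p=s["ee_pos"];R=s["eef_rot"]
for n in("top","scene"):
    print(n,[proj(n,p+R@np.array([a,0,b])).round(0) for a in(.006,.019) for b in(-.043,0,.043)], "can",proj(n,[.474,-.2263,.13]).round(0))
rel([.474,-.2263,.1],18)
```

```text
top [array([479., 263.]), array([469., 236.]), array([459., 209.]), array([475., 263.]), array([465., 236.]), array([455., 210.])] can [452. 237.]
scene [array([186., 127.]), array([195., 135.]), array([205., 143.]), array([187., 133.]), array([196., 141.]), array([206., 149.])] can [200. 169.]
t 2.1167 pos [ 0.4746 -0.222   0.215 ] jaw yaw 18.0 tilt 0.07 F [-0.2  0.4 -0.3] w 0.991 q [-33.1  16.  -14.8  59.2   0.   38.9]
shift cm [11.5  -0.4  -0.18]
turn x rad -0.0
```

The fingers appear higher in the image than predicted, so I'll look closer before descending.

Run:
```python
from h import *
from rig import capture
import cv2
s=manip.sense();p=s["ee_pos"];R=s["eef_rot"]
for n,(y,x) in (("scene",(60,130)),("top",(170,430))):
    i=capture(n)[y:y+90,x:x+120,::-1]; i=cv2.resize(i,(800,600),interpolation=cv2.INTER_CUBIC)
    for a in(.006,.019):
        for b in(-.043,0,.043):
            q=proj(n,p+R@np.array([a,0,b])); cv2.circle(i,tuple(int(v) for v in (q-[x,y]+.5)*6.667),4,(0,255,0) if a<.01 else (0,255,255),-1)
    cv2.imwrite(f"pics/{n}2.png",i)
```

```text
(no output)
```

View pics/scene2.png

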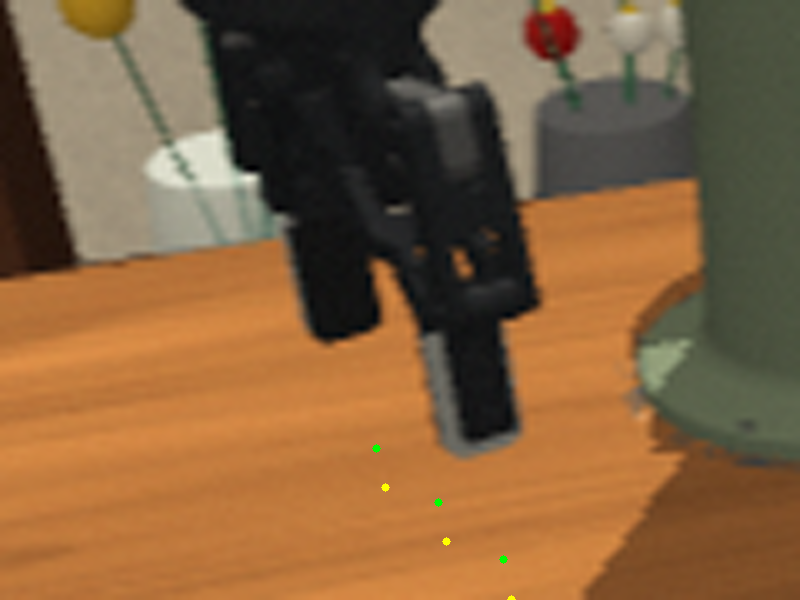

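View pics/top2.png

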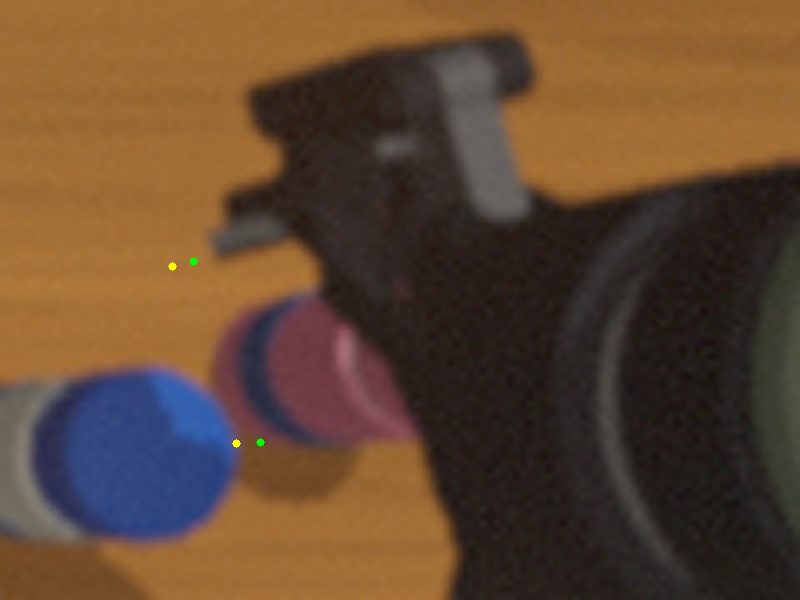

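Run:
```python
from h import *
from scipy.optimize import least_squares
s=manip.sense();p=s["ee_pos"];R=s["eef_rot"]
obs=[("scene",(202.8,127.0)),("top",(468,206.0))]
f=lambda X: np.concatenate([proj(n,X)-u for n,u in obs])
r=least_squares(f,[.5,-.2,.2]); print(r.x,r.fun, "tool frame",R.T@(r.x-p))
print(p, R.round(3))
for n in("top","scene"):
  print(n,proj(n,p+[0,0,.02])-proj(n,p))
```

```text
[ 0.51616631 -0.20806768  0.24396564] [-0.59317249 -0.1343414  -0.44777029 -0.0885545 ] tool frame [-0.02856934  0.00052758  0.04352511]
[ 0.47493694 -0.22203176  0.21539881] [[-0.    -0.309  0.951]
 [ 0.     0.951  0.309]
 [-1.     0.    -0.   ]]
top [ 5.82152693 -0.31627556]
scene [-1.94766996 -9.32586721]
```

The triangulated fingertip matches laterally to 0.5 mm. In height it sits about 35 mm higher than the reported TCP and the stated geometry imply. I'll descend in stages and check the height by camera.

Emit:
step_arm(
  targets=[
    [8.5,0,-0.2,-0.1,0,0,0],
    [8.5,1,-0.4,-0.1,0,0,0],
    [8.5,2,-0.4,-0.1,0,0,0],
    [8.5,3,-0.4,-0.1,0,0,0],
    [8.5,4,-0.4,-0.1,0,0,0],
    [8.5,5,-0.4,-0.1,0,0,0],
    [8.5,6,-0.4,-0.1,0,0,0],
    [8.5,7,-0.4,-0.1,0,0,0],
    [8.5,7,-0.4,-0.1,0,0,0],
    [8.5,7,-0.4,-0.1,0,0,0],
  ],
)

```text
time: 3.05
ee_pos: [0.475, -0.2271, 0.1444]
eef_rot: [[-0.001, -0.308, 0.951], [0.001, 0.951, 0.308], [-1.0, 0.001, -0.001]]
force: [-0.6, 0.2, 0.3]
gripper_width: 0.996
```

```bash
cat >> h.py <<'E'
import cv2
from rig import capture
def shot(tag,sc,tp,w=120,h=90,pts=()):
    k=800/w
    for n,o in (("scene",sc),("top",tp)):
        if o is None: continue
        x,y=o;i=cv2.resize(capture(n)[y:y+h,x:x+w,::-1],(800,int(h*k)),interpolation=cv2.INTER_CUBIC)
        for P in pts:
            q=proj(n,P);cv2.circle(i,tuple(int(v) for v in (q-[x,y]+.5)*k),3,(0,255,0),-1)
        cv2.imwrite(f"pics/{n}_{tag}.png",i)
E
python3 - <<'E'
from h import *
rel([.474,-.2263,.1],18)
s=manip.sense();p=s["ee_pos"];R=s["eef_rot"]
shot("3",(140,110),(400,190),pts=[p+R@np.array([.006,0,b]) for b in(-.043,.043)])
E
```

```text
t 3.05 pos [ 0.475  -0.2271  0.1444] jaw yaw 17.93 tilt 0.1 F [-0.6  0.2  0.3] w 0.996 q [-33.6  19.7 -20.6  49.8  -0.   38.5]
shift cm [ 4.44  0.1  -0.07]
turn x rad -0.001
```

View pics/scene_3.png

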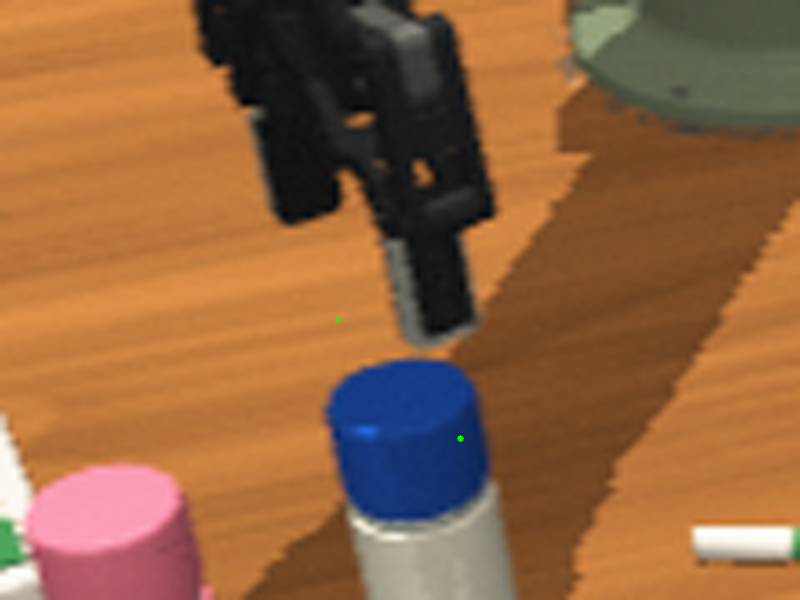

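View pics/top_3.png

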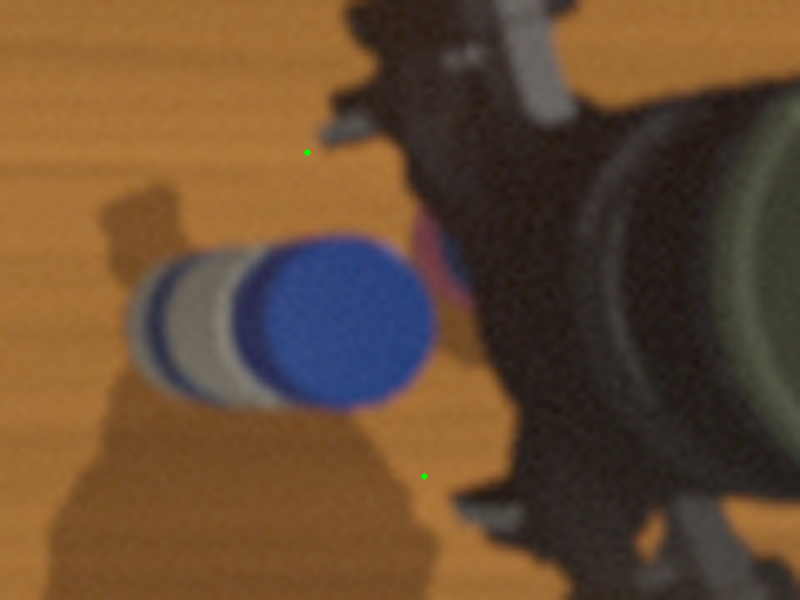

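The fingertips are plainly still above the cap (scene tip ≈(206,161), top ≈(452,209)), where the reported pose would place them below the cap top. So the reported z reads about 35 mm low, or equivalently the fingers sit that much higher. I'll trust the camera and continue down in stages.

Emit:
step_arm(
  targets=[
    [8.5,0.6,0.1,-0.05,0,0,0],
    [8.5,1.2,0.1,-0.05,0,0,0],
    [8.5,1.8,0.1,-0.05,0,0,0],
    [8.5,2.4,0.1,-0.05,0,0,0],
    [8.5,3,0.1,-0.05,0,0,0],
    [8.5,3.6,0.1,-0.05,0,0,0],
    [8.5,4.2,0.1,-0.05,0,0,0],
    [8.5,4.8,0.1,-0.05,0,0,0],
    [8.5,5,0.1,-0.05,0,0,0],
    [8.5,5,0.1,-0.05,0,0,0],
  ],
)

```text
time: 3.98
ee_pos: [0.4743, -0.2263, 0.0944]
eef_rot: [[-0.001, -0.308, 0.951], [0.001, 0.951, 0.308], [-1.0, 0.001, -0.001]]
force: [-0.3, 0.9, -0.5]
gripper_width: 0.995
```

Run:
```python
from h import *
rel([.474,-.2263,.065],18)
s=manip.sense();p=s["ee_pos"];R=s["eef_rot"]
shot("4",(140,110),(400,190),pts=[p+R@np.array([-.029,0,b]) for b in(-.043,.043)])
```

```text
t 3.9833 pos [ 0.4743 -0.2263  0.0944] jaw yaw 17.93 tilt 0.08 F [-0.3  0.9 -0.5] w 0.995 q [-33.6  22.8 -24.4  42.9   0.   38.5]
shift cm [ 2.94  0.01 -0.03]
turn x rad -0.001
```

View pics/scene_4.png

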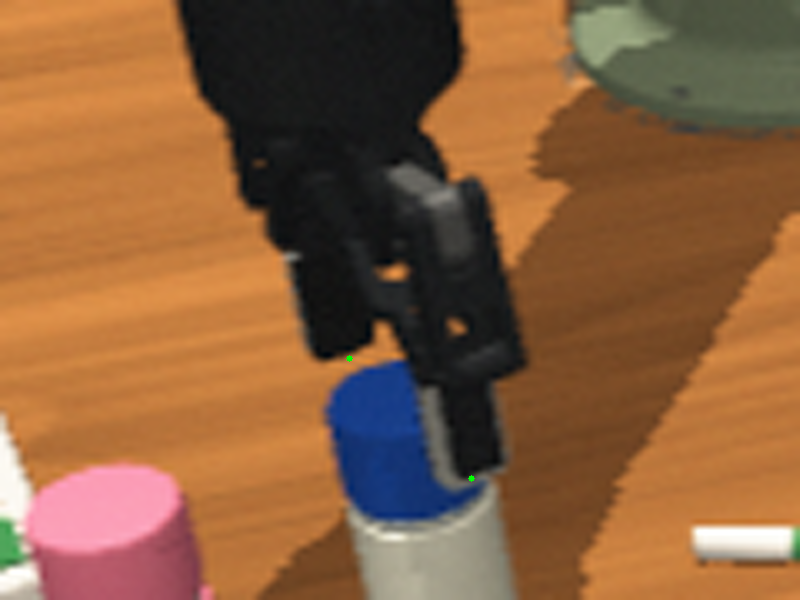

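View pics/top_4.png

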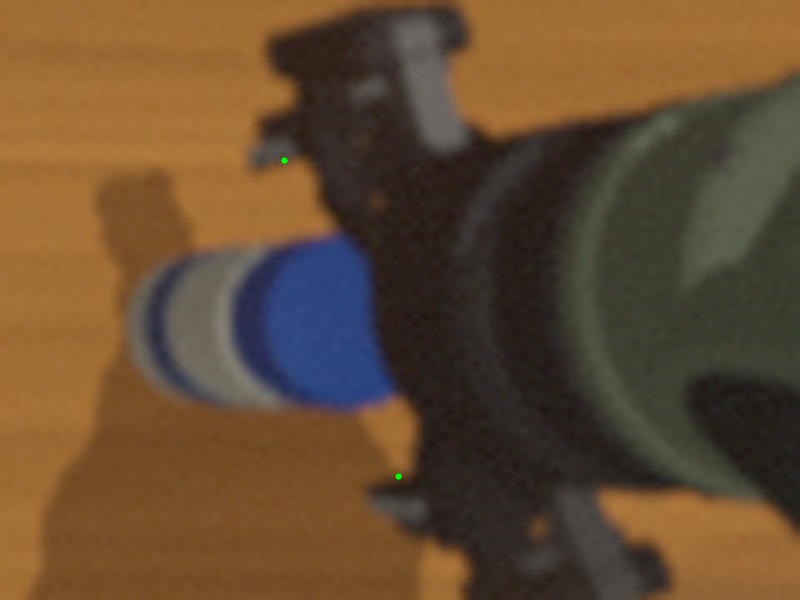

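The −29 mm model fits: the dots lie on the fingertips in both views, so the open tips are at z≈0.123. The fingers straddle the can centrally. I'll go down 2.8 cm to grasp at about 100 mm, then close.

Emit:
step_arm(
  targets=[
    [8.5,0.6,0,0,0,0,0],
    [8.5,1.2,0,0,0,0,0],
    [8.5,1.8,0,0,0,0,0],
    [8.5,2.3,0,0,0,0,0],
    [8.5,2.6,0,0,0,0,0],
    [8.5,2.8,0,0,0,0,0],
    [8.5,2.8,0,0,0,0,0],
  ],
)

```text
time: 4.67
ee_pos: [0.4745, -0.2264, 0.0666]
eef_rot: [[-0.001, -0.308, 0.951], [0.001, 0.951, 0.308], [-1.0, 0.001, -0.001]]
force: [0.3, -0.0, -0.3]
gripper_width: 0.993
```

Emit:
step_arm(
  targets=[
    [3,0,0,0,0,0,0],
    [3,0,0,0,0,0,0],
    [3,0,0,0,0,0,0],
    [3,0,0,0,0,0,0],
    [3,0,0,0,0,0,0],
    [3,0,0,0,0,0,0],
    [3,0,0,0,0,0,0],
    [3,0,0,0,0,0,0],
    [3,0,0,0,0,0,0],
    [3,0,0,0,0,0,0],
  ],
  grip_force=40,
)

```text
time: 5.5
ee_pos: [0.4748, -0.2269, 0.0676]
eef_rot: [[0.0, -0.308, 0.951], [-0.001, 0.951, 0.308], [-1.0, -0.001, -0.0]]
force: [-2.5, -0.5, 5.6]
gripper_width: 0.527
```

Run:
```python
from h import *
rel([.474,-.2263,.065],18)
s=manip.sense();p=s["ee_pos"];R=s["eef_rot"]
shot("5",(140,120),(400,190),pts=[p+R@np.array([-.035+.019,0,b]) for b in(-.023,.023)])
```

```text
t 5.5 pos [ 0.4748 -0.2269  0.0676] jaw yaw 17.93 tilt 0.04 F [-2.5 -0.5  5.6] w 0.527 q [-33.6  24.7 -26.   39.2  -0.   38.5]
shift cm [ 0.26  0.08 -0.06]
turn x rad -0.001
```

View pics/scene_5.png

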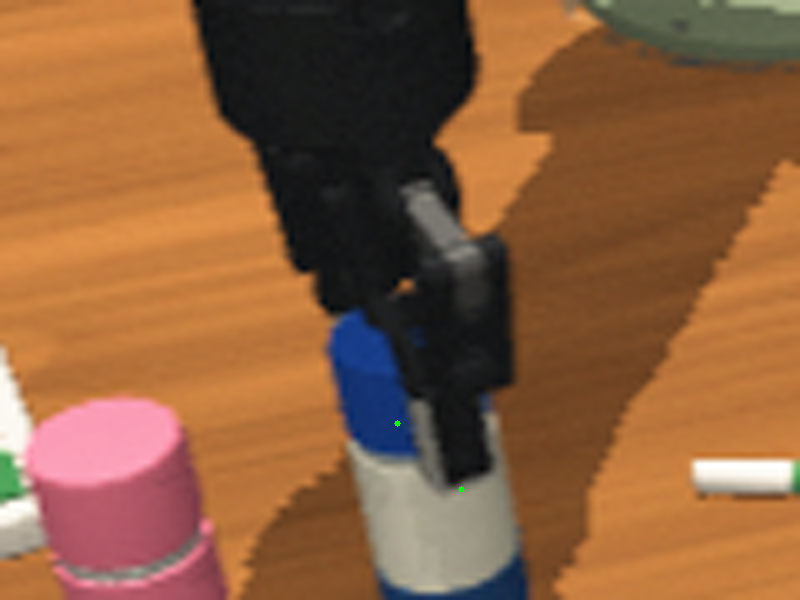

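View pics/top_5.png

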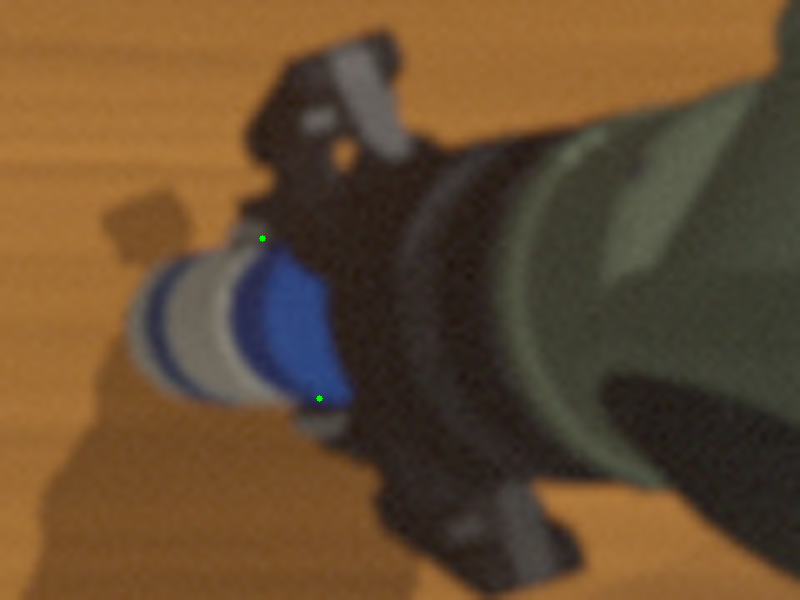

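The gripper holds the can at 0.527 × 85 ≈ 45 mm opening, with the tips around the cap's lower edge at z≈0.085. Lifting 11 cm.

Emit:
step_arm(
  targets=[
    [3,-0.4,0,0,0,0,0],
    [3,-1.2,0,0,0,0,0],
    [3,-2.4,0,0,0,0,0],
    [3,-3.8,0,0,0,0,0],
    [3,-5.4,0,0,0,0,0],
    [3,-7,0,0,0,0,0],
    [3,-8.6,0,0,0,0,0],
    [3,-10,0,0,0,0,0],
    [3,-10.7,0,0,0,0,0],
    [3,-11,0,0,0,0,0],
  ],
)

```text
time: 6.43
ee_pos: [0.4755, -0.2269, 0.1786]
eef_rot: [[0.002, -0.308, 0.951], [-0.001, 0.951, 0.308], [-1.0, -0.002, 0.002]]
force: [-1.2, -0.0, -0.9]
gripper_width: 0.531
```

Run:
```python
from h import *
rel([.659,-.080,.178],18)
s=manip.sense();p=s["ee_pos"]
shot("6",(110,40),(380,150),w=200,h=150,pts=[[p[0],p[1],.11],[p[0],p[1],.24]])
```

```text
t 6.4333 pos [ 0.4755 -0.2269  0.1786] jaw yaw 17.94 tilt 0.12 F [-1.2 -0.  -0.9] w 0.531 q [-33.6  17.8 -18.   54.1   0.   38.5]
shift cm [ 0.08  8.32 21.98]
turn x rad -0.001
```

View pics/scene_6.png

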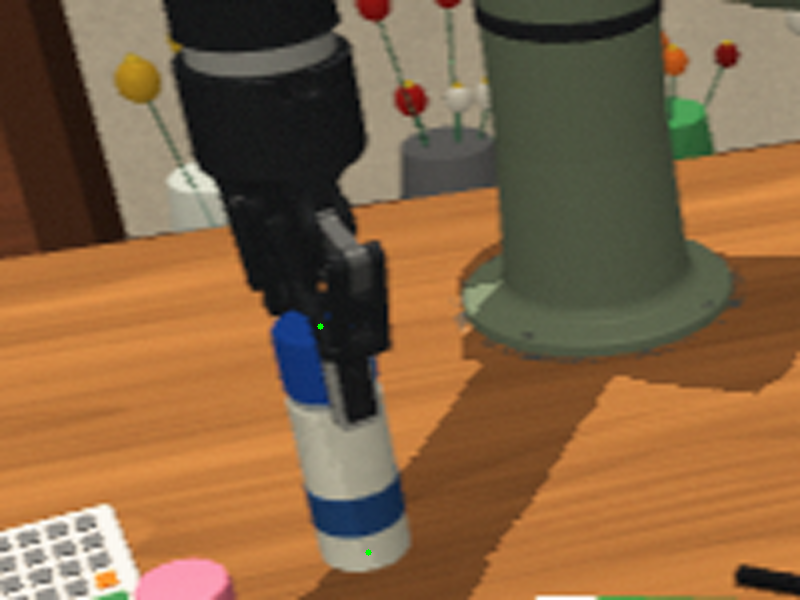

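The can hangs upright with its underside at z≈0.11; the dots sit on its bottom and top centres. Moving above the tube.

Emit:
step_arm(
  targets=[
    [3,0,0.3,0.8,0,0,0],
    [3,0,0.9,2.4,0,0,0],
    [3,0,1.9,5,0,0,0],
    [3,0,3,8,0,0,0],
    [3,0,4.2,11,0,0,0],
    [3,0,5.3,14,0,0,0],
    [3,0,6.4,17,0,0,0],
    [3,0,7.4,19.5,0,0,0],
    [3,0,8,21.2,0,0,0],
    [3,0,8.3,21.9,0,0,0],
  ],
)

```text
time: 7.37
ee_pos: [0.659, -0.0774, 0.1753]
eef_rot: [[-0.001, -0.311, 0.951], [0.001, 0.951, 0.311], [-1.0, 0.002, -0.001]]
force: [0.3, 0.1, -0.9]
gripper_width: 0.532
```

Emit:
step_arm(
  targets=[
    [3,0,0,0,0,0,0],
    [3,0,0,0,0,0,0],
    [3,0,0,0,0,0,0],
  ],
)

```text
time: 7.62
ee_pos: [0.6564, -0.0808, 0.1766]
eef_rot: [[-0.002, -0.307, 0.952], [-0.0, 0.952, 0.307], [-1.0, 0.0, -0.002]]
force: [0.1, 0.3, -1.6]
gripper_width: 0.528
```

Run:
```python
from h import *
rel([.659,-.080,.178],18)
s=manip.sense();p=s["ee_pos"]
shot("7",(220,130),(300,90),w=160,h=120,pts=[[p[0],p[1],.11],[.659,-.08,.065]])
```

```text
t 7.6167 pos [ 0.6564 -0.0808  0.1766] jaw yaw 17.88 tilt 0.1 F [ 0.1  0.3 -1.6] w 0.528 q [-13.4  32.1   4.3  62.3  -0.   58.7]
shift cm [-0.14  0.    0.27]
turn x rad -0.002
```

View pics/scene_7.png

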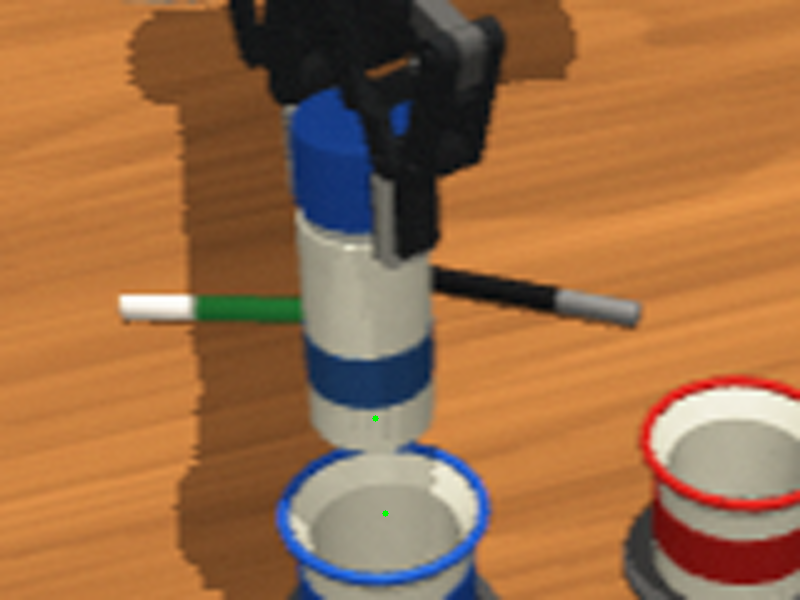

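View pics/top_7.png

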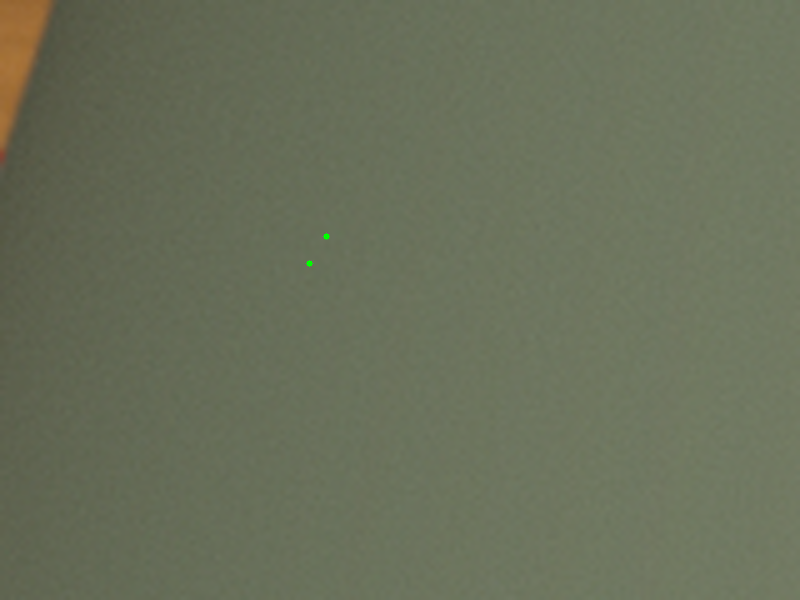

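The scene crop shows the can bottom centre at about (371,420), within 1 px of the prediction, and the lip centre at the tube dot. The arm blocks the top view. I'll trim +2.5 mm in z and +1 mm in y, then lower into the flare.

Emit:
step_arm(
  targets=[
    [3,0,0.1,0.2,0,0,0],
    [3,0.4,0.1,0.25,0,0,0],
    [3,1,0.1,0.25,0,0,0],
    [3,1.7,0.1,0.25,0,0,0],
    [3,2.4,0.1,0.25,0,0,0],
    [3,3,0.1,0.25,0,0,0],
    [3,3.5,0.1,0.25,0,0,0],
    [3,3.8,0.1,0.25,0,0,0],
    [3,3.8,0.1,0.25,0,0,0],
    [3,3.8,0.1,0.25,0,0,0],
  ],
)

```text
time: 8.55
ee_pos: [0.6596, -0.0784, 0.139]
eef_rot: [[-0.0, -0.308, 0.951], [0.0, 0.951, 0.308], [-1.0, 0.0, -0.0]]
force: [0.2, 0.6, -1.3]
gripper_width: 0.531
```

Run:
```python
from h import *
rel([.659,-.080,.0736],18)
s=manip.sense();p=s["ee_pos"]
shot("8",(240,160),None,w=120,h=90,pts=[[p[0],p[1],p[2]-.0676],[.659,-.08,.065]])
```

```text
t 8.55 pos [ 0.6596 -0.0784  0.139 ] jaw yaw 17.94 tilt 0.02 F [ 0.2  0.6 -1.3] w 0.531 q [-13.1  33.8   1.6  57.8   0.   58.9]
shift cm [ 6.54 -0.13 -0.1 ]
turn x rad -0.001
```

View pics/scene_8.png

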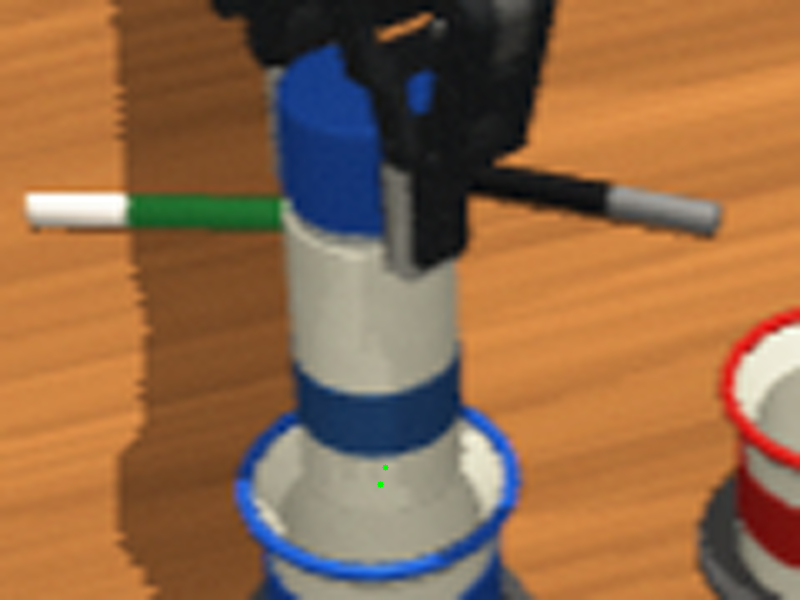

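It is centred in the mouth: can axis x≈382, lip centre ≈378, about 1 mm apart. Lowering on slowly.

Emit:
step_arm(
  targets=[
    [3,0.3,-0.08,-0.05,0,0,0],
    [3,0.7,-0.08,-0.05,0,0,0],
    [3,1.1,-0.08,-0.05,0,0,0],
    [3,1.5,-0.08,-0.05,0,0,0],
    [3,1.9,-0.08,-0.05,0,0,0],
    [3,2.3,-0.08,-0.05,0,0,0],
    [3,2.7,-0.08,-0.05,0,0,0],
    [3,3,-0.08,-0.05,0,0,0],
    [3,3,-0.08,-0.05,0,0,0],
  ],
)

```text
time: 9.35
ee_pos: [0.6589, -0.0793, 0.1082]
eef_rot: [[-0.001, -0.308, 0.951], [0.0, 0.951, 0.308], [-1.0, 0.001, -0.001]]
force: [-1.1, 0.1, -1.5]
gripper_width: 0.526
```

Run:
```python
from h import *
rel([.659,-.080,.0736],18)
shot("9",(240,160),None,w=120,h=90)
```

```text
t 9.35 pos [ 0.6589 -0.0793  0.1082] jaw yaw 17.93 tilt 0.08 F [-1.1  0.1 -1.5] w 0.526 q [-13.2  35.2  -0.6  54.2   0.   58.8]
shift cm [ 3.46 -0.07 -0.01]
turn x rad -0.001
```

View pics/scene_9.png

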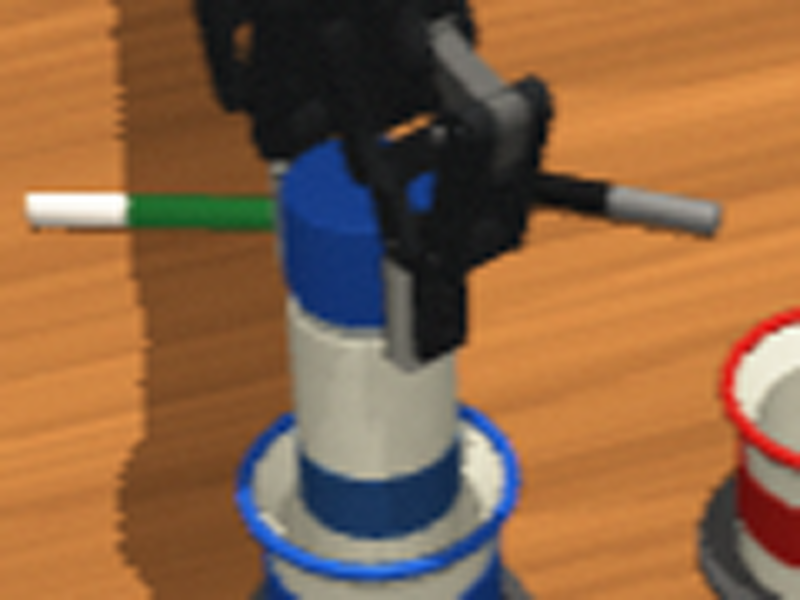

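It is going down freely, central and with no contact force. The next 3 cm bring it close to the floor.

Emit:
step_arm(
  targets=[
    [3,0.4,-0.05,0,0,0,0],
    [3,0.8,-0.05,0,0,0,0],
    [3,1.2,-0.05,0,0,0,0],
    [3,1.6,-0.05,0,0,0,0],
    [3,2,-0.05,0,0,0,0],
    [3,2.4,-0.05,0,0,0,0],
    [3,2.7,-0.05,0,0,0,0],
    [3,3,-0.05,0,0,0,0],
    [3,3,-0.05,0,0,0,0],
  ],
)

```text
time: 10.15
ee_pos: [0.6591, -0.0798, 0.0783]
eef_rot: [[-0.001, -0.308, 0.951], [0.0, 0.951, 0.308], [-1.0, 0.001, -0.001]]
force: [-0.5, 0.0, -1.6]
gripper_width: 0.53
```

Emit:
step_arm(
  targets=[
    [3,0.1,0,0,0,0,0],
    [3,0.2,0,0,0,0,0],
    [3,0.3,0,0,0,0,0],
    [3,0.3,0,0,0,0,0],
  ],
)

```text
time: 10.48
ee_pos: [0.6596, -0.0799, 0.0762]
eef_rot: [[0.0, -0.308, 0.951], [-0.0, 0.951, 0.308], [-1.0, -0.0, 0.0]]
force: [-0.2, 0.4, -1.6]
gripper_width: 0.529
```

Run:
```python
from h import *
rel([.659,-.080,.0736],18)
s=manip.sense();p=s["ee_pos"]
shot("10",(240,160),None,w=120,h=90,pts=[[.659,-.08,.136]])
```

```text
t 10.4833 pos [ 0.6596 -0.0799  0.0762] jaw yaw 17.94 tilt 0.0 F [-0.2  0.4 -1.6] w 0.529 q [-13.3  36.9  -2.6  50.4   0.   58.8]
shift cm [ 0.26  0.01 -0.06]
turn x rad -0.001
```

View pics/scene_10.png

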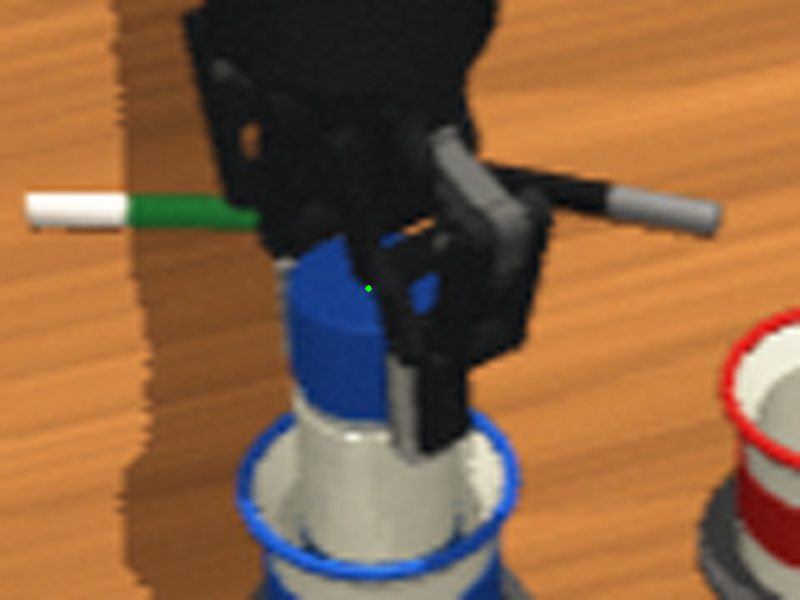

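No contact yet (fz −1.6 N is only the can's weight), and an estimated 2–3 mm remains. I'll continue in 1 mm steps and watch the force.

Emit:
step_arm(
  targets=[
    [3,0.08,0,0,0,0,0],
    [3,0.15,0,0,0,0,0],
    [3,0.2,0,0,0,0,0],
    [3,0.2,0,0,0,0,0],
  ],
)

```text
time: 10.87
ee_pos: [0.6595, -0.0799, 0.0741]
eef_rot: [[-0.0, -0.308, 0.951], [0.0, 0.951, 0.308], [-1.0, 0.0, -0.0]]
force: [0.1, 0.5, -1.0]
gripper_width: 0.53
```

Emit:
step_arm(
  targets=[
    [3,0.05,0,0,0,0,0],
    [3,0.1,0,0,0,0,0],
    [3,0.1,0,0,0,0,0],
  ],
)

```text
time: 11.12
ee_pos: [0.6596, -0.08, 0.0737]
eef_rot: [[0.0, -0.308, 0.951], [-0.0, 0.951, 0.308], [-1.0, -0.0, 0.0]]
force: [-2.1, -0.6, 1.8]
gripper_width: 0.526
```

Contact: the force jumped by +3 N exactly at the predicted floor height (0.0737 vs 0.0736). A 0.5 mm push to seat it, then I'll open gradually.

Emit:
step_arm(
  targets=[
    [3,0.05,0,0,0,0,0],
    [3,0.05,0,0,0,0,0],
  ],
)

```text
time: 11.28
ee_pos: [0.6597, -0.08, 0.0736]
eef_rot: [[0.001, -0.308, 0.951], [-0.0, 0.951, 0.308], [-1.0, -0.001, 0.0]]
force: [-2.7, -0.0, 5.6]
gripper_width: 0.528
```

Emit:
step_arm(
  targets=[
    [4.8,0,0,0,0,0,0],
    [5,0,0,0,0,0,0],
    [5.5,0,0,0,0,0,0],
    [6,0,0,0,0,0,0],
    [7,0,0,0,0,0,0],
    [8,0,0,0,0,0,0],
    [8.5,0,0,0,0,0,0],
    [8.5,0,0,0,0,0,0],
    [8.5,0,0,0,0,0,0],
    [8.5,0,0,0,0,0,0],
  ],
)

```text
time: 12.12
ee_pos: [0.6596, -0.0799, 0.0727]
eef_rot: [[0.0, -0.308, 0.951], [-0.0, 0.951, 0.308], [-1.0, -0.0, 0.0]]
force: [0.7, -0.4, -0.6]
gripper_width: 0.995
```

Run:
```python
from h import *
rel([.659,-.080,.0736],18)
shot("11",(240,160),None,w=120,h=90,pts=[[.659,-.08,.136]])
```

```text
t 12.1167 pos [ 0.6596 -0.0799  0.0727] jaw yaw 17.93 tilt 0.0 F [ 0.7 -0.4 -0.6] w 0.995 q [-13.3  37.1  -2.8  50.   -0.   58.8]
shift cm [-0.09  0.01 -0.06]
turn x rad -0.001
```

View pics/scene_11.png

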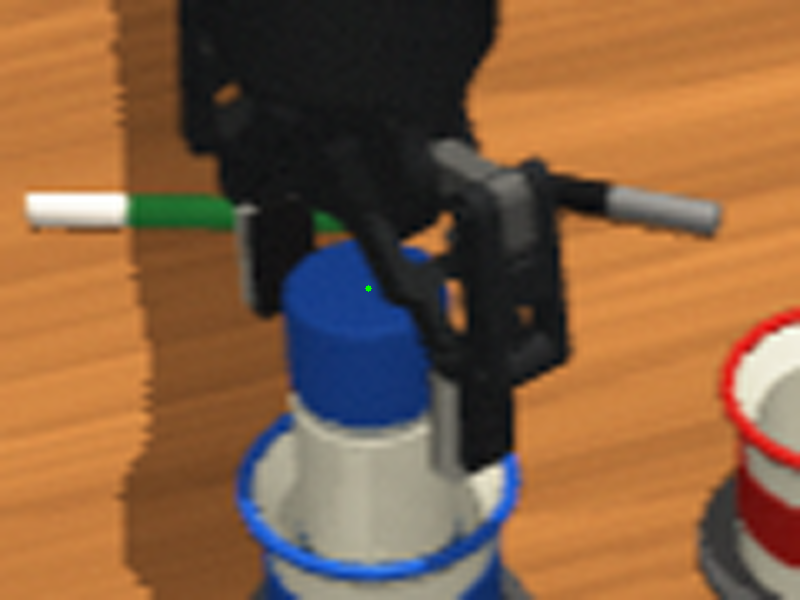

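The gripper has released, and the can stands upright in the tube with its cap top around the predicted point. Withdrawing upward, then back to clear the view.

Emit:
step_arm(
  targets=[
    [8.5,-0.5,0,0,0,0,0],
    [8.5,-1.5,0,0,0,0,0],
    [8.5,-3,0,0,0,0,0],
    [8.5,-5,0,0,0,0,0],
    [8.5,-7,0,0,0,0,0],
    [8.5,-9,0,0,0,0,0],
    [8.5,-11,0,0,0,0,0],
    [8.5,-12.5,0,0,0,0,0],
    [8.5,-13.5,0,0,0,0,0],
    [8.5,-14,0,0,0,0,0],
  ],
)

```text
time: 13.0
ee_pos: [0.6605, -0.0801, 0.2154]
eef_rot: [[0.003, -0.308, 0.951], [-0.001, 0.951, 0.308], [-1.0, -0.002, 0.003]]
force: [0.4, -0.1, -0.0]
gripper_width: 0.997
```

Emit:
step_arm(
  targets=[
    [8.5,0,0,-2,0,0,0],
    [8.5,0,0,-5,0,0,0],
    [8.5,0,0,-8,0,0,0],
    [8.5,0,0,-12,0,0,0],
    [8.5,0,0,-16,0,0,0],
    [8.5,0,0,-20,0,0,0],
    [8.5,0,0,-23,0,0,0],
    [8.5,0,0,-25,0,0,0],
    [8.5,0,0,-25,0,0,0],
    [8.5,0,0,-25,0,0,0],
  ],
)

```text
time: 13.83
ee_pos: [0.4211, -0.157, 0.2128]
eef_rot: [[0.0, -0.306, 0.952], [0.0, 0.952, 0.306], [-1.0, 0.0, 0.0]]
force: [0.1, 0.0, -0.4]
gripper_width: 0.997
```

Run:
```python
from h import *
rel([.659,-.080,.0736],18)
shot("12",(240,140),(300,80),w=160,h=120,pts=[[.659,-.08,.136]])
cv2.imwrite("pics/full12.png",capture("scene")[:,:,::-1])
```

```text
t 13.8333 pos [ 0.4211 -0.157   0.2128] jaw yaw 17.84 tilt 0.02 F [ 0.1  0.  -0.4] w 0.997 q [-29.9   8.1 -25.3  56.6   0.   42.3]
shift cm [13.93  0.05 25.  ]
turn x rad -0.003
```

View pics/scene_12.png

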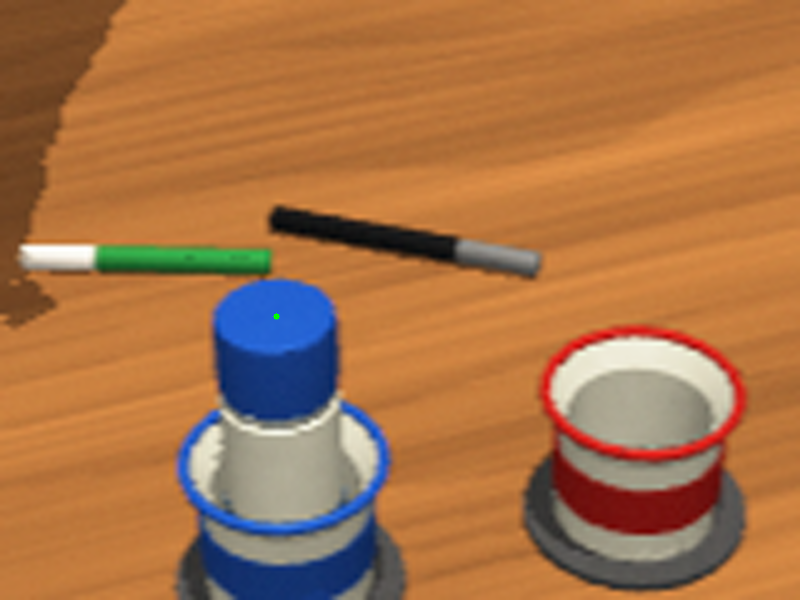

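View pics/top_12.png

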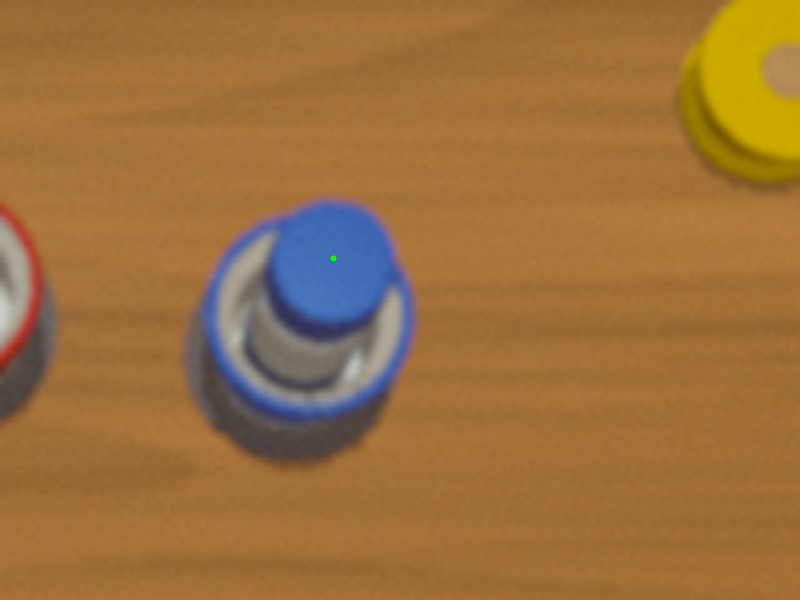

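View pics/full12.png

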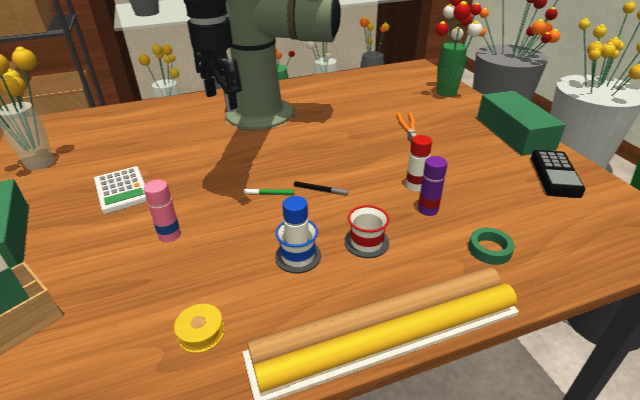

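The can stands upright in the blue tube, and its cap top sits on the predicted point (z=0.136) in both views. The red can at (421,163) and everything else are unmoved, and the arm is clear.

```bash
python3 -c "
from rig import ticket
print(ticket.job_done())"
```

```text
the job is handed in; nothing more can be done
None
```

I put the blue-capped can into the blue-collared tube, lowered it until it touched the floor, then let go, backed the arm away and handed the job in at about 14 s.

**Can in the tube:** contact came at the height predicted for the tube floor (0.0737 m against 0.0736 m). After release, both cameras showed it upright, with its cap top within about 2 mm of where a can standing on the tube axis should be.

**Other objects:** the red-capped can and the pink and purple look-alikes looked unmoved in the final scene picture. I compared this by eye and did not re-measure it.

**One check disagreed:** the fingertips seen by the cameras stood about 35 mm higher than the reported tool pose and the stated finger geometry imply. The sideways position agreed to within 1 mm. I trusted the cameras and set the grasp height by them, and the lift and the floor contact were consistent with that.

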